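# Fit out a DIN rail

## Task

Fit out the rail on the mounting plate: the two-pole breaker goes right next to the power supply, the terminal group right up against the inner side of the end clamp at the other end, each with at most 1 cm of gap, and the relay socket between the two with at least 5 mm of air on both sides. Every one must sit down squarely on the rail, and the plug-in relay must be fully down in the socket's well. Leave the screwdriver and the multimeter where they lie.

Things in the scene. Friction and masses are not known exactly. Their poses are not given: they have to be found in the camera images.
- rail: Fixed flat grey metal plate, 96 x 258 x 2 mm, with a steel hat rail along its middle: 35 mm wide, 244 mm long, its top 17 mm above the bench. Origin: centre of the plate's underside, on the bench; y runs along the rail, x across it, z up.
- psu: Power supply, grey stepped box with vent slots on top, fixed on one end of the rail (which end varies): 90 mm across the rail, 50 mm along it, shoulders 46 mm and nose (45 mm across the rail) 68 mm above its origin. Origin: centre of the underside, 5 mm above the bench; x across the rail, y along it.
- end_clamp: End clamp, thin grey plate with one screw in its top, fixed near the other end of the rail, facing the power supply across 160 mm of free rail: 50 mm across the rail, 10 mm along it, 36 mm high. Origin: centre of the underside, 5 mm above the bench; x across the rail, y along it.
- breaker: Two-pole breaker (sizes in mm): light grey stepped box, black toggle on top, loose, 0.2 kg. 90 long (x, across the rail), 36 wide (y); shoulders 46 high; nose 45 (x) by 36 up to 68, toggle to 75. Grasp the nose along x. Channel under it along y, 41 wide, 12 deep, mouth flared to 48, drops over the rail: seated, origin 5 above rail's. Either way round. Origin: underside centre, z up.
- socket: Relay socket (mm): black, loose, 90 g. 86 long (x, across the rail), 42 wide (y); shoulders 28 high; tower 54 (x) by 42 up to 46, in it an open well 40 (x) by 32, floor at 32. Grasp the tower along x. Channel under it along y, 41 wide, 12 deep, mouth flared to 48, drops over the rail: seated, origin 5 above rail's. Either way round. Origin: underside centre, z up.
- terminals: Terminal group (mm): grey block of four, two rows of four small screws on top, loose, 80 g. 70 long (x, across the rail), 30 wide (y); shoulders 30 high; nose 40 (x) by 30 up to 50. Grasp the nose along x. Channel under it along y, 41 wide, 12 deep, mouth flared to 48, drops over the rail: seated, origin 5 above rail's. Either way round. Origin: underside centre, z up.
- relay: Plug-in relay (mm), smallest loose part: upright plain block, light grey on a black base, 70 g. 36 (x) by 28 (y) by 46 high, lowest 7 tapered to 28 x 20. Drops into the socket's well with 2 play all round, x along the socket's x, either way round; fully down its origin is 32 above the socket's. Origin: underside centre, z up. Grasp along x.
- driver: Stubby screwdriver with orange and black handle, 107 mm long, 30 mm thick, lying loose on the bench. Origin: centre of its underside. To be left alone.
- meter: Orange multimeter, 144 x 74 x 42 mm, lying loose on the bench. Origin: centre of its underside. To be left alone.

How it is judged:
By the outcome, as a careful person would: the job done as asked, in the order asked, and still so for the second after the job is handed in, with the robot touching nothing.
It also fails if it takes over 93 s, if anything falls off the work surface, if the arm or the gripper's body presses on something with over 40 N, if the wrist force passes 120 N, or if a joint passes its speed limit or range.

## Robot

A 6-joint arm with a two-finger parallel gripper is mounted at the origin on a cart in front of the work surface, level with it; the furniture and walls round the work are solid. World frame = base frame: x ahead of the robot, y to its left, z up, the work surface at z = 0. Lengths are in mm, angles in rad, forces in N, time in s.
With the tool pointing down it reaches from about 350 to 850 mm from the base axis. Payload 8.1 kg.
Tool frame: the origin (TCP) lies at the very end of the fingers, on their centre line; the grasp point (between the pads) lies 19 mm behind it; z points along the fingers, y is the line along which they close (so a half turn about z gives the same grasp; the last joint's range is limited). The gripper opens to 85 mm and grips with 20 to 120 N. Pads are 22 mm wide; open, the fingers measure 114 mm over their backs; the gripper's body (76 mm by 85 mm) begins 54 mm behind the grasp point. The pads swing forward as they close: fully open they stand 13 mm farther back than shut.
Start: joints at [-1.275, 0.13, 1.488, -0, 1.523, -0.085], TCP at [223.018, -557.017, 231.292] pointing down, gripper open.
Joint ranges: [-2.96, 2.96], [-0.89, 2.26], [0.02, 2.5], [-1.34, 4.48], [0, 2.73], [-2.66, 2.66]. Speed limits (rad/s): [2.39, 2.39, 2.79, 3.14, 3.14, 3.14].

## Interface

Orientations are given as a rotation vector (axis times angle).
In Python, from rig import bot gives the robot as it stands.
- The arm moves only by the tool drive_tool, never from a script. Its argument "motion" is a list that holds one entry, the list of rows, each a list of 7 numbers: the turn, a rotation vector about the tool's x, y, z scaled (see below), then the shift along the tool's x, y, z scaled (see below), then the opening, from 0 (shut) to 1 (fully open). A call has exactly 5 rows; each row is the pose to reach, as a shift and turn from the pose commanded when the call began, along the tool's axes at that moment, turning the shorter way round; what a row does not reach only later rows make up. The controller multiplies each number of a shift by 0.4 m and each number of a turn by pi rad. A row lasts 1/10 s, in which the tool goes at most 50 mm and 8.59 degrees, less where a joint would pass 70% of its speed; a pose out of reach is approached as far as the arm can. A call with a number of a shift or a turn outside -1 to 1 is refused whole. A call with a gripper value outside its range is refused whole. The fingers move at their own pace and stop on an object; the grip force is fixed at half the most. Time passes only in rows, so rows that repeat a pose let the fingers close, or fill a call up. It gives the time, the measured TCP pose, the force, the opening and the grip force at its end, in the units of the state.
- bot.sense(): the state, without advancing time (a new reading comes with each control period).
- bot.camera(name): name is "scene" or "top" or "wrist"; returns a dict with "img" (420x560x3 uint8, blue, green, red), "depth" (420x560 float32, mm along the optical axis (not along the pixel's ray), 0 where there is no reading), "fx", "fy", "cx", "cy" (pixels), "dist_coeffs" ([k1, k2, p1, p2, k3] as OpenCV has them; the pictures are not rectified), "xyz" and "rotation" of the camera in the world. Camera axes: x right, y down, z forward; pixel columns grow to the right and rows downward; lengths in mm; the calibration is good to about 2 mm. A picture is of the moment at which its call begins.
- bot.job_done(): hands the job in; it is judged then, once.
Trained networks look in the newest picture that a camera, given by its name, has taken for a name from the list of things; names that differ only in an ending like _2 or _b are one class to them, and where a whole thing is asked for, a point or a joint stands for the part that bears it (a point fixed in the world has none). Each returns a list of dicts, best first, with "p" (0 to 1); they miss things now and then, are a little off and sometimes report something else, mostly with a low value. They report only what shows in the picture. A call takes as long as a camera call.
- bot.search_frame(name, camera): "box" ([left, top, right, bottom] in pixels, round what is visible of it).
- bot.tip_of(name, camera): "position" ([column, row] in pixels: a listed point, or the origin of a listed thing).
The state is a dict: "clock": time; "joint_pos": joint angles; "qd": joint speeds; "tau": joint torques, N m; "position": TCP position; "tcp_rot": TCP orientation; "wrist_force": force on the tool from outside, world axes, zero at the start; "moment": the same for the moment, N m; "grip_width": opening from 0.0 (shut) to 1.0 (fully open); "finger_force": force on a finger pad.
Only numpy, scipy, OpenCV 4.12 (cv2) and the standard library are available. Lean on these libraries where they do the work, as an engineer would, in place of code of your own. Each camera call takes 0.05 s, during which the arm holds its last target. There are 200 camera calls.

## Working session

There is one attempt and no reset: what is moved stays moved. The work goes in short steps, Python scripts to look and compute and a tool call to move; the robot and the scene stay as the last step left them, time stands still between calls to the robot, and variables do not carry over. Pictures are saved under pics/ and viewed, at most 14 in all, crops included, and the job is handed in when it is done.

Besides the shell and the picture viewer there is one more tool, called as name([rows], argument=value, ...), one row to a line, values as JSON. drive_tool: Moves the arm, as the interface text tells. Its arguments: {"type":"object","properties":{"motion":{"type":"array"}},"required":["motion"]}

```bash
mkdir -p pics; ls
python3 - <<'E'
from rig import bot
import cv2,numpy as np
s=bot.sense();print({k:np.round(v,3).tolist() for k,v in s.items()})
for n in ("scene","top"):
    c=bot.camera(n);cv2.imwrite(f"pics/{n}0.png",c["img"]);np.savez(f"/tmp/{n}0.npz",**c)
    print(n,c["xyz"],np.round(c["rotation"],3).tolist(),c["fx"],c["cx"],c["cy"],c["dist_coeffs"])
    for t in "rail psu end_clamp breaker socket terminals relay driver meter".split():
        a=bot.search_frame(t,n);b=bot.tip_of(t,n)
        print(t,[(np.round(d["box"]).tolist(),round(d["p"],2)) for d in a[:2]],[(np.round(d["position"]).tolist(),round(d["p"],2)) for d in b[:2]])
E
```

```text
pics
{'clock': 0.0, 'joint_pos': [-1.275, 0.131, 1.489, 0.0, 1.523, -0.085], 'qd': [0.0, 0.0, -0.001, 0.001, 0.001, 0.001], 'tau': [-0.001, -56.94, -50.055, -0.0, 0.014, 0.0], 'position': [222.887, -556.471, 230.267], 'tcp_rot': [-3.083, -0.594, 0.0], 'wrist_force': [-0.212, 0.533, -0.351], 'moment': [0.004, -0.002, 0.015], 'finger_force': 0.0, 'grip_width': 1.001}
scene [-149.93970404  633.61093752  475.96975679] [-0.997, 2.075, -1.308] 446.7381467390861 278.092723400626 212.5874712921837 [0.03107063 0.         0.         0.         0.        ]
rail [([287.0, 221.0, 395.0, 265.0], 0.76)] [([344.0, 240.0], 0.8), ([313.0, 250.0], 0.34)]
psu [([348.0, 193.0, 399.0, 233.0], 0.65)] [([372.0, 223.0], 0.64)]
end_clamp [([303.0, 235.0, 326.0, 258.0], 0.77), ([350.0, 194.0, 397.0, 237.0], 0.39)] [([313.0, 251.0], 0.48)]
breaker [] [([176.0, 264.0], 0.62)]
socket [([242.0, 252.0, 272.0, 294.0], 0.71)] [([258.0, 280.0], 0.91)]
terminals [([285.0, 220.0, 396.0, 266.0], 0.45)] [([218.0, 249.0], 0.61)]
relay [] [([208.0, 297.0], 0.98)]
driver [] [([356.0, 201.0], 0.53)]
meter [([176.0, 199.0, 221
[... 226 characters left out ...]
]
rail [([257.0, 241.0, 343.0, 284.0], 0.85)] [([312.0, 263.0], 0.78)]
psu [([341.0, 243.0, 373.0, 285.0], 0.9)] [([350.0, 263.0], 0.82)]
end_clamp [] [([271.0, 265.0], 0.42)]
breaker [([158.0, 180.0, 186.0, 221.0], 0.68)] [([173.0, 202.0], 0.7)]
socket [([195.0, 248.0, 224.0, 284.0], 0.7)] [([209.0, 262.0], 0.62)]
terminals [([207.0, 192.0, 221.0, 221.0], 0.59)] [([216.0, 207.0], 0.59)]
relay [([156.0, 249.0, 177.0, 269.0], 0.6), ([269.0, 250.0, 273.0, 276.0], 0.47)] [([170.0, 255.0], 0.57), ([312.0, 262.0], 0.44)]
driver [([206.0, 116.0, 252.0, 182.0], 0.74), ([378.0, 188.0, 393.0, 231.0], 0.63)] [([380.0, 209.0], 0.64)]
meter [([207.0, 116.0, 251.0, 182.0], 0.62)] [([227.0, 148.0], 0.84)]
```

```bash
cat > h.py <<'E'
import cv2,numpy as np
from scipy.spatial.transform import Rotation as R
def cloud(c):
    "world xyz (mm) per pixel, colours"
    h,w=c["depth"].shape
    K=np.array([[c["fx"],0,c["cx"]],[0,c["fy"],c["cy"]],[0,0,1.]])
    g=np.stack(np.meshgrid(np.arange(w),np.arange(h)),-1).reshape(-1,1,2).astype(float)
    u=cv2.undistortPoints(g,K,np.array(c["dist_coeffs"],float)).reshape(h,w,2)
    d=c["depth"].astype(float)
    p=np.dstack([u[...,0]*d,u[...,1]*d,d])
    return p@R.from_rotvec(c["rotation"]).as_matrix().T+c["xyz"]
E
python3 - <<'E'
from h import *
c=dict(np.load("/tmp/top0.npz"));P=cloud(c)
cv2.imwrite("pics/top_crop.png",cv2.resize(c["img"][100:300,140:410],None,fx=2.9,fy=2.9,interpolation=cv2.INTER_CUBIC))
for n,(u,v) in dict(breaker=(173,202),socket=(209,262),term=(216,207),relay=(165,259),driver=(385,209),meter=(228,148),psu=(358,263),clamp=(271,263),rail=(310,263)).items():
    print(n,np.round(P[v,u],1))
print("bench",np.median(P[220:240,200:250,2]), (c["depth"]==0).mean())
E
```

```text
breaker [589.9 309.4  69.2]
socket [456.5 225.1  35.9]
term [583.5 212.3  51.3]
relay [459.9 325.5  48.3]
driver [ 592.  -186.5   25.6]
meter [731.8 193.2  36.4]
psu [ 461.1 -110.7   79. ]
clamp [458.   81.2  42.7]
rail [461.3 -10.5   4.4]
bench 0.6431186393090229 0.003945578231292517
```

View pics/top_crop.png

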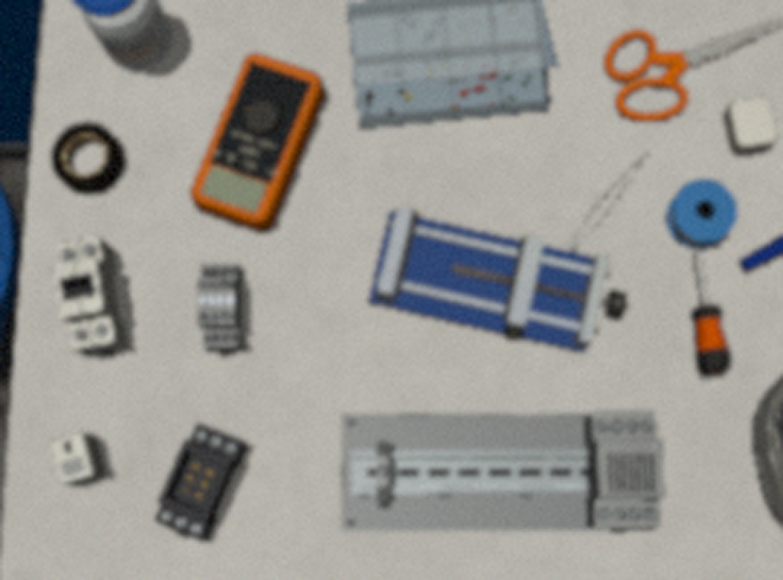

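View pics/scene0.png

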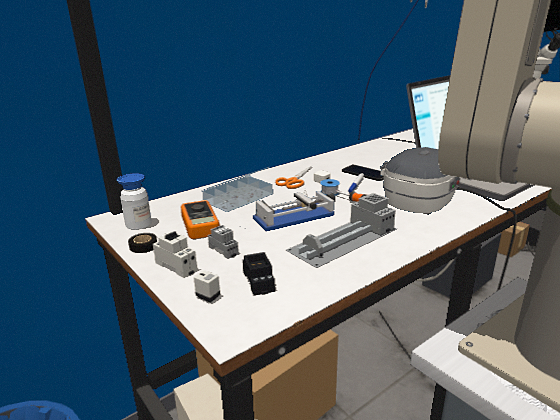

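```bash
cat >> h.py <<'E'
def rects(P,c0,r,zmin,zmax):
    "minAreaRect of points within r of c0 in the height band -> centre, (long, short), angle of long side deg, median z"
    q=P.reshape(-1,3); m=(np.hypot(q[:,0]-c0[0],q[:,1]-c0[1])<r)&(q[:,2]>zmin)&(q[:,2]<zmax)
    q=q[m]
    if len(q)<8: return None
    (cx,cy),(a,b),t=cv2.minAreaRect(q[:,:2].astype(np.float32))
    if a<b: a,b,t=b,a,t+90
    return np.round([cx,cy,a,b,(t+90)%180-90,np.median(q[:,2]),len(q)],1)
E
python3 - <<'E'
from h import *
c=dict(np.load("/tmp/top0.npz"));P=cloud(c)
for n,c0,r,z in [("breaker",(590,309),60,(10,90)),("nose",(590,309),60,(58,90)),("term",(583,212),50,(8,90)),("nose",(583,212),50,(40,90)),("sock",(456,225),60,(8,90)),("tower",(456,225),60,(32,90)),("relay",(460,325),40,(8,90)),("relay top",(460,325),40,(40,90)),("psu",(461,-110),70,(25,99)),("psunose",(461,-110),70,(60,99)),("clamp",(458,81),30,(25,60))]:
    print(n,rects(P,c0,r,*z))
q=P.reshape(-1,3)
print("height map rows x=850..300 step50, cols y=400..-450 step 50")
for x in range(800,250,-50): print(x,[int(q[m,2].max()) if (m:=(abs(q[:,0]-x)<25)&(abs(q[:,1]-y)<25)).any() else -1 for y in range(400,-451,-50)])
E
```

```text
breaker [597.  326.   91.5  37.6  11.9  48.7 751. ]
nose [597.3 325.2  45.9  34.9  12.8  68.8 311. ]
term [590.  216.5  72.6  31.    3.4  47.1 445. ]
nose [591.9 216.9  40.4  30.6   3.7  50.8 241. ]
sock [447.6 228.2  91.   42.9 -21.   32.6 756. ]
tower [447.8 228.2  77.1  42.6 -21.4  42.5 412. ]
relay [463.7 328.1  37.5  27.6  18.5  46.  252. ]
relay top [463.3 328.3  36.1  26.9  18.4  46.7 186. ]
psu [ 465.9 -109.5   88.9   51.7    1.5   57.7 1001. ]
psunose [ 465.8 -109.2   50.9   44.3  -88.9   74.2  499. ]
clamp [460.9  79.2  46.4   9.6   1.7  40.2 101. ]
height map rows x=850..300 step50, cols y=400..-450 step 50
800 [4, 125, 125, 6, 39, 39, 77, 80, 82, 81, 14, 14, 28, 29, 7, 13, 13, 6]
750 [4, 23, 23, 36, 47, 41, 82, 82, 80, 33, 12, 13, 30, 31, 7, 13, 12, 5]
700 [5, 620, 617, 612, 40, 38, 13, 5, 6, 5, 616, 623, 628, 14, 20, 18, 12, 5]
650 [4, 51, 49, 33, 39, 5, 52, 52, 51, 53, 42, 35, 34, 20, 20, 14, 13, 264]
600 [5, 78, 77, 54, 56, 5, 52, 53, 52, 53, 50, 24, 30, 6, 95, 107, 6, 144]
550 [5, 70, 62, 52, 53, 5, 6, 4, 52, 53, 43, 23, 101, 128, 133, 132, 129, 29]
500 [5, 50, 48, 48, 33, 5, 37, 35, 20, 21, 78, 77, 118, 133, 138, 136, 132, 26]
450 [4, 51, 51, 50, 50, 6, 45, 948, 20, 21, 79, 77, 112, 132, 135, 134, 130, 27]
400 [5, 6, 4, 49, 47, 6, 8, 6, 6, 8, 55, 53, 5, 124, 125, 123, 106, 27]
350 [4, 5, 5, 5, 5, 6, 5, 5, 5, 4, 6, 6, 5, 6, 5, 5, 11, 26]
300 [3, 3, 4, 3, 4, 5, 5, 5, 5, 5, 5, 4, 4, 6, 6, 5, 13, 11]
```

```bash
cat > plan.py <<'E'
"python3 plan.py leg [leg..]; leg = x,y,z,psi_deg,grip,calls : prints the calls from the commanded pose, tracked in cmd.json"
import sys,json,os,numpy as np
st=json.load(open("cmd.json")) if os.path.exists("cmd.json") else [223.018,-557.017,231.292,-68.2]
for leg in sys.argv[1:]:
    *t,g,n=map(float,leg.split(",")); n=int(n); s0=np.array(st,float)
    for k in range(n):
        goal=s0+(np.array(t)-s0)*(k+1)/n; a=np.radians(st[3]); d=goal-st
        ax=np.array([[-np.sin(a),np.cos(a),0],[np.cos(a),np.sin(a),0],[0,0,-1]])
        e=np.round(np.r_[-d[3]/180,ax@d[:3]/400],3)
        rows=[[0,0]+np.round(e*f/5,4).tolist()+[g] for f in range(1,6)]
        print(json.dumps([rows]).replace(" ",""))
        st=[*(np.array(st[:3])+ax.T@e[1:]*400),st[3]-e[0]*180]
    print("->",np.round(st,1).tolist())
json.dump(st,open("cmd.json","w"))
E
python3 plan.py 597,326,120,12.5,1,5
python3 - <<'E'
from h import *
c=dict(np.load("/tmp/top0.npz"));P=cloud(c);v,u=np.where((P[...,2]>400)&(P[...,2]<900));print(len(u),u.min(),u.max(),v.min(),v.max())
E
```

```text
[[[0,0,-0.018,0.0676,-0.068,0.0112,1.0],[0,0,-0.036,0.1352,-0.136,0.0224,1.0],[0,0,-0.054,0.2028,-0.204,0.0336,1.0],[0,0,-0.072,0.2704,-0.272,0.0448,1.0],[0,0,-0.09,0.338,-0.34,0.056,1.0]]]
[[[0,0,-0.0178,0.0838,-0.0466,0.011,1.0],[0,0,-0.0356,0.1676,-0.0932,0.022,1.0],[0,0,-0.0534,0.2514,-0.1398,0.033,1.0],[0,0,-0.0712,0.3352,-0.1864,0.044,1.0],[0,0,-0.089,0.419,-0.233,0.055,1.0]]]
[[[0,0,-0.018,0.0934,-0.0216,0.0112,1.0],[0,0,-0.036,0.1868,-0.0432,0.0224,1.0],[0,0,-0.054,0.2802,-0.0648,0.0336,1.0],[0,0,-0.072,0.3736,-0.0864,0.0448,1.0],[0,0,-0.09,0.467,-0.108,0.056,1.0]]]
[[[0,0,-0.018,0.0958,0.0052,0.0112,1.0],[0,0,-0.036,0.1916,0.0104,0.0224,1.0],[0,0,-0.054,0.2874,0.0156,0.0336,1.0],[0,0,-0.072,0.3832,0.0208,0.0448,1.0],[0,0,-0.09,0.479,0.026,0.056,1.0]]]
[[[0,0,-0.0178,0.0904,0.0318,0.011,1.0],[0,0,-0.0356,0.1808,0.0636,0.022,1.0],[0,0,-0.0534,0.2712,0.0954,0.033,1.0],[0,0,-0.0712,0.3616,0.1272,0.044,1.0],[0,0,-0.089,0.452,0.159,0.055,1.0]]]
-> [596.9, 325.9, 120.1, 12.4]
994 0 559 0 11
```

drive_tool([
  [[0,0,-0.018,0.068,-0.068,0.011,1],[0,0,-0.036,0.135,-0.136,0.022,1],[0,0,-0.054,0.203,-0.204,0.034,1],[0,0,-0.072,0.27,-0.272,0.045,1],[0,0,-0.09,0.338,-0.34,0.056,1]],
])

```text
clock: 2.4
position: [298.3, -379.2, 208.8]
tcp_rot: [2.969, 1.026, 0.0]
wrist_force: [-0.1, -0.0, 0.1]
grip_width: 1.0
finger_force: 0.0
```

drive_tool([
  [[0,0,-0.018,0.084,-0.047,0.011,1],[0,0,-0.036,0.168,-0.093,0.022,1],[0,0,-0.053,0.251,-0.14,0.033,1],[0,0,-0.071,0.335,-0.186,0.044,1],[0,0,-0.089,0.419,-0.233,0.055,1]],
])

```text
clock: 2.9
position: [373.1, -202.5, 187.0]
tcp_rot: [2.796, 1.43, 0.001]
wrist_force: [0.4, -0.4, 0.2]
grip_width: 0.998
finger_force: 0.0
```

drive_tool([
  [[0,0,-0.018,0.093,-0.022,0.011,1],[0,0,-0.036,0.187,-0.043,0.022,1],[0,0,-0.054,0.28,-0.065,0.034,1],[0,0,-0.072,0.374,-0.086,0.045,1],[0,0,-0.09,0.467,-0.108,0.056,1]],
])

```text
clock: 3.4
position: [447.9, -25.7, 164.7]
tcp_rot: [2.567, 1.81, 0.001]
wrist_force: [0.6, -0.5, -0.3]
grip_width: 1.003
finger_force: 0.0
```

drive_tool([
  [[0,0,-0.018,0.096,0.005,0.011,1],[0,0,-0.036,0.192,0.01,0.022,1],[0,0,-0.054,0.287,0.016,0.034,1],[0,0,-0.072,0.383,0.021,0.045,1],[0,0,-0.09,0.479,0.026,0.056,1]],
])

```text
clock: 3.9
position: [522.4, 151.2, 142.0]
tcp_rot: [2.286, 2.154, 0.001]
wrist_force: [0.1, -0.0, -0.5]
grip_width: 0.998
finger_force: 0.0
```

drive_tool([
  [[0,0,-0.018,0.09,0.032,0.011,1],[0,0,-0.036,0.181,0.064,0.022,1],[0,0,-0.053,0.271,0.095,0.033,1],[0,0,-0.071,0.362,0.127,0.044,1],[0,0,-0.089,0.452,0.159,0.055,1]],
])

```text
clock: 4.4
position: [597.1, 327.6, 119.8]
tcp_rot: [1.964, 2.452, 0.0]
wrist_force: [1.0, -0.4, 0.4]
grip_width: 0.999
finger_force: 0.0
```

```bash
cat > look.py <<'E'
import sys
from rig import bot
from h import *
s=bot.sense();m=R.from_rotvec(s["tcp_rot"]).as_matrix()
print("t",round(s["clock"],2),np.round(s["position"],1),"psi",np.round(np.degrees(np.arctan2(m[1,1],m[0,1])),2),"tilt",np.round(np.degrees(np.arccos(-m[2,2])),2),"F",np.round(s["wrist_force"],1),"w",round(s["grip_width"],3),"ff",round(s["finger_force"],1),"q",np.round(s["joint_pos"],2))
for a in sys.argv[1:]:
    n,f=a.split(":");c=bot.camera(n);np.savez("/tmp/"+f+".npz",**c);cv2.imwrite(f"pics/{f}.png",c["img"])
E
python3 look.py wrist:w1; python3 -c "
from h import *
c=dict(np.load('/tmp/w1.npz'));P=cloud(c);print(c['xyz'],(c['depth']==0).mean())
print(rects(P,(597,326),60,58,90),rects(P,(597,326),60,10,90))"
```

```text
t 4.4 [597.1 327.6 119.8] psi 12.6 tilt 0.01 F [ 1.  -0.4  0.4] w 0.999 ff 0.0 q [ 0.43  0.42  1.36 -0.    1.37  0.21]
[580.75158418 403.31555571 263.39510363] 0.0040943877551020405
[ 597.2  328.3   45.1   36.9   12.2   69.2 3154. ] [ 597.   328.4   90.5   36.8   12.5   50.3 6633. ]
```

View pics/w1.png

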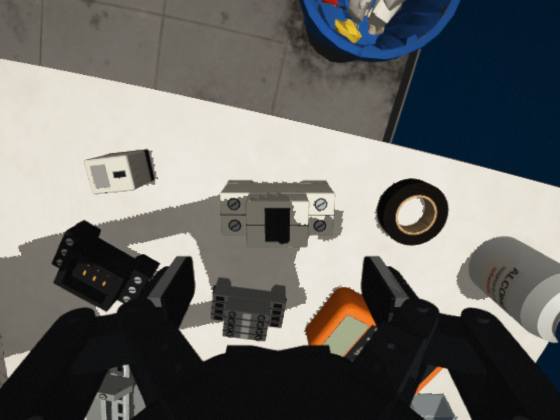

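```bash
python3 look.py; python3 -c "
from h import *
P=cloud(dict(np.load('/tmp/w1.npz')))
for n,c0,r,z in [('term',(590,217),45,(8,90)),('nose',(590,217),45,(40,70)),('sock',(448,228),60,(8,60)),('shoulder',(448,228),60,(15,34)),('tower',(448,228),60,(36,60)),('relay',(463,328),40,(8,90)),('rtop',(463,328),40,(40,70))]: print(n,rects(P,c0,r,*z))"
python3 plan.py 597.2,327.5,48,12.4,1,2
```

```text
t 4.45 [597.2 332.3 117.8] psi 12.93 tilt 0.13 F [-4.5  0.4  0. ] w 1.0 ff 0.0 q [0.43 0.42 1.35 0.   1.37 0.21]
term [ 590.9  220.9   73.8   31.2    4.3   34.7 3344. ]
nose [ 591.9  220.8   39.8   31.     4.7   51.1 1517. ]
sock [ 447.9  231.6   87.6   44.   -21.7   33.  5419. ]
shoulder [ 447.9  231.3   87.6   43.7  -21.5   29.1 2825. ]
tower [ 448.   231.6   54.6   43.7  -21.1   45.7 2116. ]
relay [ 463.3  331.6   37.2   28.1   18.2   46.3 2393. ]
rtop [ 463.2  331.4   36.9   28.    17.7   46.8 1692. ]
[[[0,0,0.0,0.0004,0.0002,0.018,1.0],[0,0,0.0,0.0008,0.0004,0.036,1.0],[0,0,0.0,0.0012,0.0006,0.054,1.0],[0,0,0.0,0.0016,0.0008,0.072,1.0],[0,0,0.0,0.002,0.001,0.09,1.0]]]
[[[0,0,0.0,0.0004,0.0002,0.018,1.0],[0,0,0.0,0.0008,0.0004,0.036,1.0],[0,0,0.0,0.0012,0.0006,0.054,1.0],[0,0,0.0,0.0016,0.0008,0.072,1.0],[0,0,0.0,0.002,0.001,0.09,1.0]]]
-> [597.3, 327.6, 48.1, 12.4]
```

drive_tool([
  [[0,0,0,0,0,0.02,1],[0,0,0,0,0,0.03,1],[0,0,0,0,0,0.04,1],[0,0,0,0,0,0.05,1],[0,0,0,0,0,0.05,1]],
])

```text
clock: 4.95
position: [596.3, 325.0, 99.7]
tcp_rot: [-1.969, -2.448, 0.001]
wrist_force: [-0.3, -0.4, -0.6]
grip_width: 1.003
finger_force: 0.0
```

```bash
echo '[596.9,325.9,100.1,12.4]'>cmd.json; python3 look.py wrist:w2;python3 look.py; python3 -c "
from h import *
P=cloud(dict(np.load('/tmp/w2.npz')))
for n,c0,r,z in [('breaker',(597,326),60,(10,90)),('nose',(597,326),60,(58,72)),('term',(590,217),45,(8,90)),('sock',(448,228),60,(8,60)),('relay',(463,328),40,(8,90))]: print(n,rects(P,c0,r,*z))"
```

```text
t 4.95 [596.3 325.   99.7] psi 12.39 tilt 0.04 F [-0.3 -0.4 -0.6] w 1.003 ff 0.0 q [ 0.42  0.43  1.38 -0.    1.34  0.21]
t 5.0 [596.6 325.2 100.2] psi 12.4 tilt 0.01 F [-0.1 -0.4  0.5] w 1.001 ff 0.0 q [ 0.42  0.43  1.38 -0.    1.34  0.21]
breaker [ 597.   328.8   90.4   36.    12.2   49.8 7975. ]
nose [ 597.   328.7   45.1   36.    12.    69.1 3318. ]
term [ 590.8  221.    74.2   32.     5.1   31.8 3566. ]
sock [ 448.3  231.7   87.5   44.1  -20.2   32.9 5903. ]
relay [ 463.2  331.5   37.3   28.2   17.8   46.3 2900. ]
```

```bash
python3 plan.py 597,327,48,12.2,1,1
```

```text
[[[0,0,0.0002,0.0006,0.0002,0.026,1.0],[0,0,0.0004,0.0012,0.0004,0.052,1.0],[0,0,0.0006,0.0018,0.0006,0.078,1.0],[0,0,0.0008,0.0024,0.0008,0.104,1.0],[0,0,0.001,0.003,0.001,0.13,1.0]]]
-> [597.0, 327.2, 48.1, 12.2]
```

drive_tool([
  [[0,0,0.001,0.001,0.001,0.03,1],[0,0,0.001,0.002,0.001,0.06,1],[0,0,0.001,0.003,0.001,0.09,1],[0,0,0.001,0.003,0.001,0.115,1],[0,0,0.001,0.003,0.001,0.13,1]],
])

```text
clock: 5.5
position: [595.7, 326.9, 45.8]
tcp_rot: [-1.97, -2.445, 0.004]
wrist_force: [-0.6, -0.9, -0.2]
grip_width: 1.0
finger_force: 0.0
```

drive_tool([
  [[0,0,0,0,0,0,0.3],[0,0,0,0,0,0,0.2],[0,0,0,0,0,0,0],[0,0,0,0,0,0,0],[0,0,0,0,0,0,0]],
])

```text
clock: 6.0
position: [597.5, 327.6, 49.2]
tcp_rot: [1.971, 2.446, 0.003]
wrist_force: [0.0, 0.1, 2.5]
grip_width: 0.512
finger_force: 63.6
```

drive_tool([
  [[0,0,0,0,0,0,0],[0,0,0,0,0,0,0],[0,0,0,0,0,-0.01,0],[0,0,0,0,0,-0.03,0],[0,0,0,0,0,-0.05,0]],
])

```text
clock: 6.5
position: [596.1, 326.9, 67.8]
tcp_rot: [-1.971, -2.446, 0.002]
wrist_force: [0.3, 0.3, -1.9]
grip_width: 0.513
finger_force: 63.0
```

```bash
echo '[597.0,327.2,68.1,12.2]'>cmd.json; python3 plan.py 590,305,150,11,0,1 464.6,-62,150,1.5,0,3
```

```text
[[[0,0,0.0014,-0.0102,-0.0058,-0.041,0.0],[0,0,0.0028,-0.0204,-0.0116,-0.082,0.0],[0,0,0.0042,-0.0306,-0.0174,-0.123,0.0],[0,0,0.0056,-0.0408,-0.0232,-0.164,0.0],[0,0,0.007,-0.051,-0.029,-0.205,0.0]]]
-> [590.0, 304.8, 150.1, 10.9]
[[[0,0,0.0034,-0.056,-0.0322,0.0,0.0],[0,0,0.0068,-0.112,-0.0644,0.0,0.0],[0,0,0.0102,-0.168,-0.0966,0.0,0.0],[0,0,0.0136,-0.224,-0.1288,0.0,0.0],[0,0,0.017,-0.28,-0.161,0.0,0.0]]]
[[[0,0,0.0036,-0.0578,-0.029,0.0,0.0],[0,0,0.0072,-0.1156,-0.058,0.0,0.0],[0,0,0.0108,-0.1734,-0.087,0.0,0.0],[0,0,0.0144,-0.2312,-0.116,0.0,0.0],[0,0,0.018,-0.289,-0.145,0.0,0.0]]]
[[[0,0,0.0034,-0.0592,-0.0258,0.0,0.0],[0,0,0.0068,-0.1184,-0.0516,0.0,0.0],[0,0,0.0102,-0.1776,-0.0774,0.0,0.0],[0,0,0.0136,-0.2368,-0.1032,0.0,0.0],[0,0,0.017,-0.296,-0.129,0.0,0.0]]]
-> [464.5, -62.0, 150.1, 1.6]
```

drive_tool([
  [[0,0,0.001,-0.005,-0.003,-0.05,0],[0,0,0.003,-0.015,-0.01,-0.1,0],[0,0,0.004,-0.028,-0.017,-0.15,0],[0,0,0.006,-0.04,-0.023,-0.185,0],[0,0,0.007,-0.051,-0.029,-0.205,0]],
])

```text
clock: 7.0
position: [590.6, 304.8, 152.8]
tcp_rot: [1.998, 2.423, 0.004]
wrist_force: [0.3, -0.4, -2.3]
grip_width: 0.506
finger_force: 63.0
```

drive_tool([
  [[0,0,0.003,-0.056,-0.032,0,0],[0,0,0.007,-0.112,-0.064,0,0],[0,0,0.01,-0.168,-0.097,0,0],[0,0,0.014,-0.224,-0.129,0,0],[0,0,0.017,-0.28,-0.161,0,0]],
])

```text
clock: 7.5
position: [547.1, 181.4, 149.8]
tcp_rot: [-2.062, -2.369, 0.001]
wrist_force: [0.2, 0.8, -2.1]
grip_width: 0.509
finger_force: 63.1
```

drive_tool([
  [[0,0,0.004,-0.058,-0.029,0,0],[0,0,0.007,-0.116,-0.058,0,0],[0,0,0.011,-0.173,-0.087,0,0],[0,0,0.014,-0.231,-0.116,0,0],[0,0,0.018,-0.289,-0.145,0,0]],
])

```text
clock: 8.0
position: [505.6, 59.0, 149.9]
tcp_rot: [-2.129, -2.31, 0.001]
wrist_force: [-0.2, -0.6, -2.4]
grip_width: 0.513
finger_force: 63.1
```

drive_tool([
  [[0,0,0.005,-0.08,-0.035,0,0],[0,0,0.009,-0.15,-0.066,0,0],[0,0,0.012,-0.21,-0.092,0,0],[0,0,0.015,-0.26,-0.114,0,0],[0,0,0.017,-0.296,-0.129,0,0]],
])

```text
clock: 8.5
position: [463.8, -63.5, 149.9]
tcp_rot: [-2.191, -2.251, 0.001]
wrist_force: [0.2, -0.1, -3.3]
grip_width: 0.514
finger_force: 63.1
```

drive_tool([
  [[0,0,0,0,0,0,0],[0,0,0,0,0,0,0],[0,0,0,0,0,0,0],[0,0,0,0,0,0,0],[0,0,0,0,0,0,0]],
])

```text
clock: 9.0
position: [465.0, -61.6, 150.0]
tcp_rot: [-2.188, -2.254, -0.0]
wrist_force: [0.6, 0.5, -1.4]
grip_width: 0.508
finger_force: 63.1
```

```bash
python3 look.py wrist:w3 top:t3; python3 -c "
from h import *
for f in ('w3','t3'):
  P=cloud(dict(np.load(f'/tmp/{f}.npz'))); print(f)
  for n,c0,r,z in [('clamp',(461,80),28,(30,60)),('rail',(462,30),35,(12,22)),('psu',(466,-110),70,(40,85)),('held',(464,-62),55,(100,180))]: print(n,rects(P,c0,r,*z))"
```

```text
t 9.0 [465.  -61.6 150. ] psi 1.72 tilt 0.01 F [ 0.6  0.5 -1.4] w 0.508 ff 63.1 q [-0.24 -0.18  1.94  0.    1.38 -0.27]
w3
clamp [459.8  82.7  43.3  10.7   1.2  40.8 897. ]
rail [ 461.    29.9   66.1   35.2  -89.1   18.  1024. ]
psu None
held [ 4.654e+02 -6.020e+01  9.060e+01  3.700e+01  1.700e+00  1.669e+02
  1.389e+04]
t3
clamp [459.6  79.1  43.8   9.5   1.5  40.8  91. ]
rail [461.3  30.3  65.8  30.6 -88.6  17.9 145. ]
psu None
held None
```

View pics/w3.png

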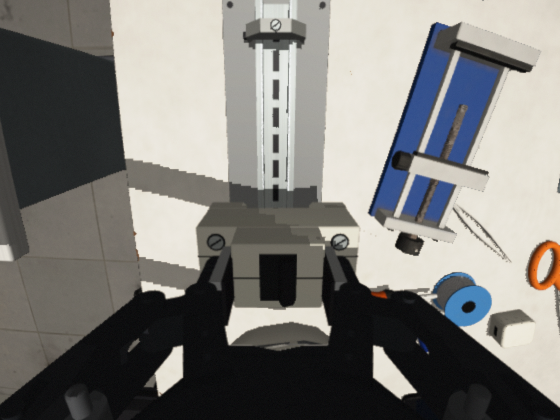

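```bash
python3 plan.py 463.5,-62,72,1.6,0,1 463.5,-62,52.5,1.6,0,1
```

```text
[[[0,0,-0.0,0.0,-0.0006,0.039,0.0],[0,0,-0.0,0.0,-0.0012,0.078,0.0],[0,0,-0.0,0.0,-0.0018,0.117,0.0],[0,0,-0.0,0.0,-0.0024,0.156,0.0],[0,0,-0.0,0.0,-0.003,0.195,0.0]]]
-> [463.3, -62.1, 72.1, 1.6]
[[[0,0,-0.0,0.0,0.0,0.0098,0.0],[0,0,-0.0,0.0,0.0,0.0196,0.0],[0,0,-0.0,0.0,0.0,0.0294,0.0],[0,0,-0.0,0.0,0.0,0.0392,0.0],[0,0,-0.0,0.0,0.0,0.049,0.0]]]
-> [463.3, -62.1, 52.5, 1.6]
```

drive_tool([
  [[0,0,0,0,-0.001,0.05,0],[0,0,0,0,-0.002,0.1,0],[0,0,0,0,-0.003,0.145,0],[0,0,0,0,-0.003,0.175,0],[0,0,0,0,-0.003,0.195,0]],
])

```text
clock: 9.6
position: [463.2, -61.9, 71.1]
tcp_rot: [-2.188, -2.253, 0.001]
wrist_force: [0.7, 0.2, -2.2]
grip_width: 0.512
finger_force: 63.1
```

drive_tool([
  [[0,0,0,0,0,0.01,0],[0,0,0,0,0,0.02,0],[0,0,0,0,0,0.03,0],[0,0,0,0,0,0.04,0],[0,0,0,0,0,0.049,0]],
])

```text
clock: 10.1
position: [464.6, -62.5, 54.0]
tcp_rot: [2.188, 2.252, 0.001]
wrist_force: [-11.2, 2.0, 35.5]
grip_width: 0.509
finger_force: 67.6
```

drive_tool([
  [[0,0,0,0,0,0,0],[0,0,0,0,0,0,0],[0,0,0,0,0,0,0],[0,0,0,0,0,0,0],[0,0,0,0,0,0,0]],
])

```text
clock: 10.6
position: [465.0, -62.6, 54.2]
tcp_rot: [2.187, 2.252, 0.002]
wrist_force: [-3.0, 1.4, 8.6]
grip_width: 0.512
finger_force: 64.4
```

drive_tool([
  [[0,0,0,0,0.002,-0.002,0.7],[0,0,0,0,0.003,-0.003,1],[0,0,0,0,0.003,-0.003,1],[0,0,0,0,0.003,-0.005,1],[0,0,0,0,0.003,-0.01,1]],
])

```text
clock: 11.1
position: [464.6, -62.1, 56.3]
tcp_rot: [-2.189, -2.253, 0.001]
wrist_force: [-0.4, -1.3, 0.4]
grip_width: 1.0
finger_force: 0.0
```

drive_tool([
  [[0,0,0,0,0,-0.03,1],[0,0,0,0,0,-0.08,1],[0,0,0,0,0,-0.13,1],[0,0,0,0,0,-0.17,1],[0,0,0,0,0,-0.19,1]],
])

```text
clock: 11.6
position: [466.0, -62.4, 135.2]
tcp_rot: [2.187, 2.251, 0.003]
wrist_force: [-0.8, 1.1, -0.4]
grip_width: 0.999
finger_force: 0.0
```

```bash
echo '[464.5,-62.1,132.5,1.6]'>cmd.json; python3 look.py wrist:w4; python3 -c "
from h import *
for f in ('w4',):
  P=cloud(dict(np.load(f'/tmp/{f}.npz'))); print(f)
  for n,c0,r,z in [('clamp',(461,80),28,(30,60)),('rail',(462,30),35,(12,22)),('breaker',(464,-60),60,(30,100)),('sh',(464,-60),60,(40,58)),('nose',(464,-60),35,(68,78))]: print(n,rects(P,c0,r,*z))"
python3 plan.py 591.5,218,110,4.5,1,4
```

```text
t 11.6 [466.  -62.4 135.2] psi 1.66 tilt 0.19 F [-0.8  1.1 -0.4] w 0.999 ff 0.0 q [-0.24 -0.16  1.96  0.    1.34 -0.27]
w4
clamp [ 459.5   82.5   44.6   11.     1.4   40.9 1055. ]
rail [ 460.8   30.2   65.5   35.3  -88.3   18.  1159. ]
breaker [ 4.647e+02 -8.160e+01  9.260e+01  7.670e+01  1.400e+00  7.290e+01
  9.604e+03]
sh [ 4.647e+02 -7.880e+01  9.250e+01  7.130e+01  1.300e+00  5.210e+01
  3.930e+03]
nose [ 464.6  -69.1   51.7   47.4  -88.6   74.1 3295. ]
[[[0,0,-0.0008,0.0346,0.0168,0.0028,1.0],[0,0,-0.0016,0.0692,0.0336,0.0056,1.0],[0,0,-0.0024,0.1038,0.0504,0.0084,1.0],[0,0,-0.0032,0.1384,0.0672,0.0112,1.0],[0,0,-0.004,0.173,0.084,0.014,1.0]]]
[[[0,0,-0.0008,0.0342,0.0174,0.0028,1.0],[0,0,-0.0016,0.0684,0.0348,0.0056,1.0],[0,0,-0.0024,0.1026,0.0522,0.0084,1.0],[0,0,-0.0032,0.1368,0.0696,0.0112,1.0],[0,0,-0.004,0.171,0.087,0.014,1.0]]]
[[[0,0,-0.0008,0.0342,0.0176,0.0028,1.0],[0,0,-0.0016,0.0684,0.0352,0.0056,1.0],[0,0,-0.0024,0.1026,0.0528,0.0084,1.0],[0,0,-0.0032,0.1368,0.0704,0.0112,1.0],[0,0,-0.004,0.171,0.088,0.014,1.0]]]
[[[0,0,-0.0008,0.034,0.0182,0.0028,1.0],[0,0,-0.0016,0.068,0.0364,0.0056,1.0],[0,0,-0.0024,0.102,0.0546,0.0084,1.0],[0,0,-0.0032,0.136,0.0728,0.0112,1.0],[0,0,-0.004,0.17,0.091,0.014,1.0]]]
-> [591.5, 218.2, 110.1, 4.5]
```

drive_tool([
  [[0,0,-0.001,0.035,0.017,0.003,1],[0,0,-0.002,0.07,0.034,0.006,1],[0,0,-0.002,0.104,0.05,0.008,1],[0,0,-0.003,0.138,0.067,0.011,1],[0,0,-0.004,0.173,0.084,0.014,1]],
])

```text
clock: 12.15
position: [496.5, 8.8, 126.4]
tcp_rot: [-2.174, -2.267, 0.001]
wrist_force: [-0.3, -0.1, -0.7]
grip_width: 0.998
finger_force: 0.0
```

drive_tool([
  [[0,0,-0.001,0.034,0.017,0.003,1],[0,0,-0.002,0.068,0.035,0.006,1],[0,0,-0.002,0.103,0.052,0.008,1],[0,0,-0.003,0.137,0.07,0.011,1],[0,0,-0.004,0.171,0.087,0.014,1]],
])

```text
clock: 12.65
position: [528.9, 79.0, 121.2]
tcp_rot: [2.16, 2.281, 0.0]
wrist_force: [0.0, -0.6, 0.2]
grip_width: 1.001
finger_force: 0.0
```

drive_tool([
  [[0,0,-0.001,0.034,0.018,0.003,1],[0,0,-0.002,0.068,0.035,0.006,1],[0,0,-0.002,0.103,0.053,0.008,1],[0,0,-0.003,0.137,0.07,0.011,1],[0,0,-0.004,0.171,0.088,0.014,1]],
])

```text
clock: 13.15
position: [560.3, 149.2, 115.6]
tcp_rot: [2.146, 2.295, -0.0]
wrist_force: [0.7, -0.2, -0.1]
grip_width: 0.998
finger_force: 0.0
```

drive_tool([
  [[0,0,-0.001,0.045,0.024,0.003,1],[0,0,-0.002,0.085,0.046,0.006,1],[0,0,-0.003,0.12,0.064,0.009,1],[0,0,-0.004,0.15,0.08,0.012,1],[0,0,-0.004,0.17,0.091,0.014,1]],
])

```text
clock: 13.65
position: [591.9, 219.5, 109.8]
tcp_rot: [-2.131, -2.308, 0.0]
wrist_force: [-1.1, 0.2, -0.1]
grip_width: 0.997
finger_force: 0.0
```

drive_tool([
  [[0,0,0,0,0,0.02,1],[0,0,0,0,0,0.04,1],[0,0,0,0,0,0.055,1],[0,0,0,0,0,0.06,1],[0,0,0,0,0,0.06,1]],
])

```text
clock: 14.15
position: [591.1, 217.6, 85.3]
tcp_rot: [-2.132, -2.306, 0.002]
wrist_force: [0.8, -0.5, 0.2]
grip_width: 0.999
finger_force: 0.0
```

```bash
echo '[591.5,218.2,86.1,4.5]'>cmd.json; python3 look.py wrist:w5; python3 -c "
from h import *
for f in ('w5',):
  P=cloud(dict(np.load(f'/tmp/{f}.npz'))); print(f)
  for n,c0,r,z in [('term',(591,218),45,(8,70)),('nose',(591,218),35,(42,60)),('sock',(448,228),60,(8,60)),('relay',(463,328),40,(8,90))]: print(n,rects(P,c0,r,*z))"
python3 plan.py 591.5,219,31.5,4.5,1,1
```

```text
t 14.15 [591.1 217.6  85.3] psi 4.5 tilt 0.08 F [ 0.8 -0.5  0.2] w 0.999 ff 0.0 q [ 0.27  0.32  1.54 -0.    1.28  0.19]
w5
term [5.923e+02 2.205e+02 7.070e+01 3.050e+01 4.500e+00 4.950e+01 4.983e+03]
nose [ 591.9  220.5   40.3   30.4    4.4   51.2 2710. ]
sock [ 448.1  230.9   88.1   43.7  -21.1   33.3 8716. ]
relay [ 463.2  331.2   37.8   29.    18.7   46.  4977. ]
[[[0,0,-0.0,0.0004,0.0,0.0272,1.0],[0,0,-0.0,0.0008,0.0,0.0544,1.0],[0,0,-0.0,0.0012,0.0,0.0816,1.0],[0,0,-0.0,0.0016,0.0,0.1088,1.0],[0,0,-0.0,0.002,0.0,0.136,1.0]]]
-> [591.4, 219.0, 31.7, 4.5]
```

drive_tool([
  [[0,0,0,0.001,0.001,0.035,1],[0,0,0,0.002,0.001,0.07,1],[0,0,0,0.002,0.001,0.1,1],[0,0,0,0.002,0.001,0.122,1],[0,0,0,0.002,0.001,0.136,1]],
])

```text
clock: 14.7
position: [590.9, 218.9, 29.8]
tcp_rot: [-2.131, -2.307, 0.003]
wrist_force: [-0.4, 0.2, 0.1]
grip_width: 1.003
finger_force: 0.0
```

drive_tool([
  [[0,0,0,0,0,0,0.3],[0,0,0,0,0,0,0.2],[0,0,0,0,0,0,0],[0,0,0,0,0,0,0],[0,0,0,0,0,0,0]],
])

```text
clock: 15.2
position: [592.8, 219.4, 32.8]
tcp_rot: [2.131, 2.307, 0.003]
wrist_force: [-0.0, -0.2, 4.7]
grip_width: 0.453
finger_force: 61.6
```

drive_tool([
  [[0,0,0,0,0,0,0],[0,0,0,0,0,0,0],[0,0,0,0,0,-0.02,0],[0,0,0,0,0,-0.05,0],[0,0,0,0,0,-0.1,0]],
])

```text
clock: 15.7
position: [590.6, 218.7, 71.0]
tcp_rot: [-2.131, -2.306, 0.004]
wrist_force: [0.4, 0.5, -0.7]
grip_width: 0.454
finger_force: 61.0
```

```bash
echo '[591.8,219.0,71.7,4.5]'>cmd.json; python3 plan.py 561,180,128,3.5,0,1 461.5,55,128,1.5,0,2
```

```text
[[[0,0,0.0012,-0.0182,-0.0168,-0.0282,0.0],[0,0,0.0024,-0.0364,-0.0336,-0.0564,0.0],[0,0,0.0036,-0.0546,-0.0504,-0.0846,0.0],[0,0,0.0048,-0.0728,-0.0672,-0.1128,0.0],[0,0,0.006,-0.091,-0.084,-0.141,0.0]]]
-> [561.2, 180.1, 128.1, 3.4]
[[[0,0,0.001,-0.0298,-0.0268,0.0,0.0],[0,0,0.002,-0.0596,-0.0536,0.0,0.0],[0,0,0.003,-0.0894,-0.0804,0.0,0.0],[0,0,0.004,-0.1192,-0.1072,0.0,0.0],[0,0,0.005,-0.149,-0.134,0.0,0.0]]]
[[[0,0,0.0012,-0.03,-0.0262,0.0,0.0],[0,0,0.0024,-0.06,-0.0524,0.0,0.0],[0,0,0.0036,-0.09,-0.0786,0.0,0.0],[0,0,0.0048,-0.12,-0.1048,0.0,0.0],[0,0,0.006,-0.15,-0.131,0.0,0.0]]]
-> [461.5, 55.1, 128.1, 1.4]
```

drive_tool([
  [[0,0,0.001,-0.01,-0.009,-0.04,0],[0,0,0.002,-0.025,-0.023,-0.08,0],[0,0,0.004,-0.045,-0.042,-0.11,0],[0,0,0.005,-0.068,-0.063,-0.13,0],[0,0,0.006,-0.091,-0.084,-0.141,0]],
])

```text
clock: 16.2
position: [561.6, 179.8, 130.2]
tcp_rot: [2.153, 2.286, 0.003]
wrist_force: [-0.1, 0.3, -0.6]
grip_width: 0.453
finger_force: 61.0
```

drive_tool([
  [[0,0,0.001,-0.03,-0.027,0,0],[0,0,0.002,-0.06,-0.054,0,0],[0,0,0.003,-0.089,-0.08,0,0],[0,0,0.004,-0.119,-0.107,0,0],[0,0,0.005,-0.149,-0.134,0,0]],
])

```text
clock: 16.7
position: [510.9, 116.7, 129.0]
tcp_rot: [2.171, 2.27, 0.001]
wrist_force: [0.3, -0.3, 0.3]
grip_width: 0.452
finger_force: 61.0
```

drive_tool([
  [[0,0,0.002,-0.04,-0.035,0,0],[0,0,0.003,-0.075,-0.065,0,0],[0,0,0.004,-0.105,-0.092,0,0],[0,0,0.005,-0.13,-0.113,0,0],[0,0,0.006,-0.15,-0.131,0,0]],
])

```text
clock: 17.2
position: [461.3, 54.4, 128.7]
tcp_rot: [2.193, 2.249, 0.001]
wrist_force: [0.4, 0.0, -0.8]
grip_width: 0.453
finger_force: 61.0
```

drive_tool([
  [[0,0,0,0,0,0,0],[0,0,0,0,0,0,0],[0,0,0,0,0,0,0],[0,0,0,0,0,0,0],[0,0,0,0,0,0,0]],
])

```text
clock: 17.7
position: [461.9, 55.5, 128.0]
tcp_rot: [-2.192, -2.25, 0.0]
wrist_force: [0.4, -1.3, -1.5]
grip_width: 0.449
finger_force: 61.0
```

```bash
python3 look.py wrist:w6 top:t6; python3 -c "
from h import *
for f in ('w6','t6'):
  P=cloud(dict(np.load(f'/tmp/{f}.npz'))); print(f)
  for n,c0,r,z in [('clamp',(461,80),28,(36,50)),('held',(461,55),50,(100,170)),('nose',(461,55),35,(138,170)),('rail behind clamp',(460,105),20,(12,24)),('breaker',(464,-60),60,(40,100))]: print(n,rects(P,c0,r,*z))"
```

```text
t 17.7 [461.9  55.5 128. ] psi 1.51 tilt 0.01 F [ 0.4 -1.3 -1.5] w 0.449 ff 61.0 q [ 0.01 -0.17  1.97  0.    1.34 -0.02]
w6
clamp [459.3  82.6  33.9  10.4   1.4  41.8 553. ]
held [4.6260e+02 5.6900e+01 7.1400e+01 3.0900e+01 1.6000e+00 1.4600e+02
 1.0536e+04]
nose [4.620e+02 5.690e+01 6.590e+01 3.080e+01 1.100e+00 1.467e+02 7.291e+03]
rail behind clamp [459.2  98.5  35.   22.3   1.2  18.1 343. ]
breaker [ 4.654e+02 -5.880e+01  8.890e+01  3.440e+01  1.600e+00  5.300e+01
  3.431e+03]
t6
clamp None
held None
nose None
rail behind clamp None
breaker [ 465.6 -103.8   88.    31.3    2.5   73.3  429. ]
```

View pics/w6.png

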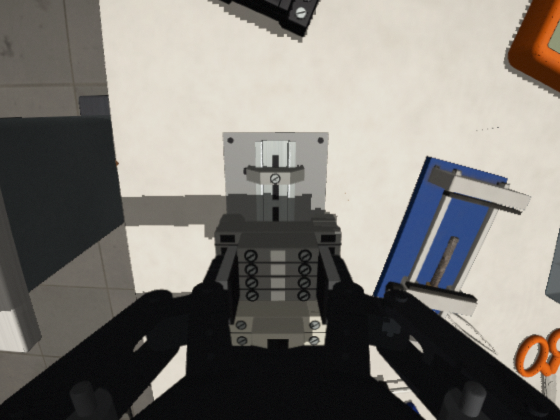

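drive_tool([
  [[0,0,0,0.001,-0.001,0.04,0],[0,0,0,0.002,-0.002,0.08,0],[0,0,0,0.003,-0.002,0.12,0],[0,0,0,0.004,-0.002,0.155,0],[0,0,0,0.004,-0.002,0.18,0]],
])

```text
clock: 18.3
position: [460.4, 56.8, 54.9]
tcp_rot: [-2.192, -2.25, 0.001]
wrist_force: [-0.5, -0.8, -1.3]
grip_width: 0.452
finger_force: 61.0
```

drive_tool([
  [[0,0,0,0,0,0.011,0],[0,0,0,0,0,0.021,0],[0,0,0,0,0,0.031,0],[0,0,0,0,0,0.041,0],[0,0,0,0,0,0.05,0]],
])

```text
clock: 18.8
position: [462.0, 56.7, 37.6]
tcp_rot: [2.192, 2.249, 0.002]
wrist_force: [-12.6, 0.1, 39.6]
grip_width: 0.45
finger_force: 65.9
```

drive_tool([
  [[0,0,0,0,0,0,0],[0,0,0,0,0,0,0],[0,0,0,0,0,0,0],[0,0,0,0,0,0,0],[0,0,0,0,0,0,0]],
])

```text
clock: 19.3
position: [462.3, 56.7, 37.8]
tcp_rot: [2.191, 2.249, 0.003]
wrist_force: [-2.5, -0.0, 10.5]
grip_width: 0.448
finger_force: 62.4
```

drive_tool([
  [[0,0,0,0,0.003,-0.003,0.7],[0,0,0,0,0.004,-0.004,1],[0,0,0,0,0.004,-0.004,1],[0,0,0,0,0.004,-0.005,1],[0,0,0,0,0.004,-0.01,1]],
])

```text
clock: 19.8
position: [462.1, 56.8, 39.8]
tcp_rot: [-2.192, -2.25, 0.001]
wrist_force: [0.3, -0.5, 0.5]
grip_width: 1.002
finger_force: 0.0
```

drive_tool([
  [[0,0,0,0,0,-0.04,1],[0,0,0,0,0,-0.09,1],[0,0,0,0,0,-0.13,1],[0,0,0,0,0,-0.16,1],[0,0,0,0,0,-0.17,1]],
])

```text
clock: 20.3
position: [463.4, 56.8, 109.6]
tcp_rot: [2.191, 2.249, 0.003]
wrist_force: [-0.0, -0.9, 0.2]
grip_width: 1.0
finger_force: 0.0
```

```bash
echo '[462.3,56.7,108.1,1.4]'>cmd.json; python3 look.py wrist:w7; python3 -c "
from h import *
for f in ('w7',):
  P=cloud(dict(np.load(f'/tmp/{f}.npz'))); print(f)
  for n,c0,r,z in [('clamp',(461,84),22,(36,46)),('term',(461,57),50,(25,65)),('nose',(461,55),35,(48,70)),('breaker',(464,-60),60,(40,100)),('sock',(448,228),60,(8,60))]: print(n,rects(P,c0,r,*z))"
python3 plan.py 448,229.5,80,-21.2,1,3
```

```text
t 20.3 [463.4  56.8 109.6] psi 1.48 tilt 0.13 F [-0.  -0.9  0.2] w 1.0 ff 0.0 q [ 0.01 -0.14  1.99  0.    1.29 -0.01]
w7
clamp [461.1  80.   37.5  15.9   1.3  41.7 785. ]
term [4.631e+02 6.520e+01 7.050e+01 4.570e+01 7.000e-01 4.260e+01 4.945e+03]
nose [4.629e+02 5.800e+01 4.010e+01 3.030e+01 1.600e+00 5.620e+01 2.242e+03]
breaker [ 464.4  -49.8   90.9   22.4    7.1   52.1 2430. ]
sock [ 461.4  204.6   53.2   19.6    1.7   28.4 1167. ]
[[[0,0,0.0084,0.0288,-0.0016,0.0046,1.0],[0,0,0.0168,0.0576,-0.0032,0.0092,1.0],[0,0,0.0252,0.0864,-0.0048,0.0138,1.0],[0,0,0.0336,0.1152,-0.0064,0.0184,1.0],[0,0,0.042,0.144,-0.008,0.023,1.0]]]
[[[0,0,0.0084,0.0284,-0.0056,0.0048,1.0],[0,0,0.0168,0.0568,-0.0112,0.0096,1.0],[0,0,0.0252,0.0852,-0.0168,0.0144,1.0],[0,0,0.0336,0.1136,-0.0224,0.0192,1.0],[0,0,0.042,0.142,-0.028,0.024,1.0]]]
[[[0,0,0.0084,0.0274,-0.009,0.0046,1.0],[0,0,0.0168,0.0548,-0.018,0.0092,1.0],[0,0,0.0252,0.0822,-0.027,0.0138,1.0],[0,0,0.0336,0.1096,-0.036,0.0184,1.0],[0,0,0.042,0.137,-0.045,0.023,1.0]]]
-> [448.2, 229.4, 80.1, -21.3]
```

drive_tool([
  [[0,0,0.008,0.029,-0.002,0.005,1],[0,0,0.017,0.058,-0.003,0.009,1],[0,0,0.025,0.086,-0.005,0.014,1],[0,0,0.034,0.115,-0.006,0.018,1],[0,0,0.042,0.144,-0.008,0.023,1]],
])

```text
clock: 20.85
position: [457.1, 114.6, 97.7]
tcp_rot: [-2.337, -2.098, 0.002]
wrist_force: [0.1, 0.6, 0.5]
grip_width: 1.0
finger_force: 0.0
```

drive_tool([
  [[0,0,0.008,0.028,-0.006,0.005,1],[0,0,0.017,0.057,-0.011,0.01,1],[0,0,0.025,0.085,-0.017,0.014,1],[0,0,0.034,0.114,-0.022,0.019,1],[0,0,0.042,0.142,-0.028,0.024,1]],
])

```text
clock: 21.35
position: [451.9, 172.2, 88.0]
tcp_rot: [-2.47, -1.94, 0.002]
wrist_force: [1.2, -0.3, 0.8]
grip_width: 0.998
finger_force: 0.0
```

drive_tool([
  [[0,0,0.012,0.04,-0.013,0.007,1],[0,0,0.022,0.072,-0.024,0.013,1],[0,0,0.031,0.1,-0.033,0.018,1],[0,0,0.037,0.122,-0.04,0.021,1],[0,0,0.042,0.137,-0.045,0.023,1]],
])

```text
clock: 21.85
position: [447.3, 229.8, 78.9]
tcp_rot: [-2.592, -1.774, 0.003]
wrist_force: [0.2, 0.4, 0.3]
grip_width: 1.002
finger_force: 0.0
```

drive_tool([
  [[0,0,0,0,0,0,1],[0,0,0,0,0,0,1],[0,0,0,0,0,0,1],[0,0,0,0,0,0,1],[0,0,0,0,0,0,1]],
])

```text
clock: 22.35
position: [448.3, 229.2, 80.2]
tcp_rot: [2.592, 1.774, 0.0]
wrist_force: [-0.2, 0.5, -0.8]
grip_width: 0.999
finger_force: 0.0
```

```bash
python3 look.py wrist:w8; python3 -c "
from h import *
for f in ('w8',):
  P=cloud(dict(np.load(f'/tmp/{f}.npz'))); print(f)
  for n,c0,r,z in [('sock',(448,230),55,(8,60)),('tower',(448,230),45,(38,52)),('relay',(463,328),40,(8,90)),('rtop',(463,328),40,(40,60))]: print(n,rects(P,c0,r,*z))"
python3 plan.py 448,230,29.5,-21.2,1,1
```

```text
t 22.35 [448.3 229.2  80.2] psi -21.22 tilt 0.01 F [-0.2  0.5 -0.8] w 0.999 ff 0.0 q [ 0.37 -0.    1.91 -0.    1.23  0.74]
w8
sock [ 447.4  231.    86.5   42.6  -21.3   33.2 8073. ]
tower [ 447.4  231.    54.2   42.5  -21.2   46.7 2807. ]
relay [ 462.7  331.3   36.5   28.7   17.9   46.8 3571. ]
rtop [ 462.7  331.3   36.5   28.6   17.6   46.9 3314. ]
[[[0,0,-0.0,0.0002,-0.0002,0.0252,1.0],[0,0,-0.0,0.0004,-0.0004,0.0504,1.0],[0,0,-0.0,0.0006,-0.0006,0.0756,1.0],[0,0,-0.0,0.0008,-0.0008,0.1008,1.0],[0,0,-0.0,0.001,-0.001,0.126,1.0]]]
-> [447.9, 229.9, 29.7, -21.3]
```

drive_tool([
  [[0,0,0,0.001,-0.001,0.03,1],[0,0,0,0.001,-0.001,0.06,1],[0,0,0,0.001,-0.001,0.09,1],[0,0,0,0.001,-0.001,0.115,1],[0,0,0,0.001,-0.001,0.126,1]],
])

```text
clock: 22.9
position: [446.6, 229.5, 27.6]
tcp_rot: [-2.592, -1.775, 0.004]
wrist_force: [-0.1, 0.4, 0.2]
grip_width: 1.0
finger_force: 0.0
```

drive_tool([
  [[0,0,0,0,0,0,0.4],[0,0,0,0,0,0,0.2],[0,0,0,0,0,0,0],[0,0,0,0,0,0,0],[0,0,0,0,0,0,0]],
])

```text
clock: 23.4
position: [448.6, 230.3, 30.5]
tcp_rot: [2.592, 1.775, 0.002]
wrist_force: [-0.6, 0.3, 3.6]
grip_width: 0.615
finger_force: 63.9
```

drive_tool([
  [[0,0,0,0,0,0,0],[0,0,0,0,0,0,0],[0,0,0,0,0,-0.03,0],[0,0,0,0,0,-0.08,0],[0,0,0,0,0,-0.13,0]],
])

```text
clock: 23.9
position: [447.1, 229.6, 82.2]
tcp_rot: [-2.592, -1.775, 0.003]
wrist_force: [1.0, -0.4, -0.6]
grip_width: 0.613
finger_force: 63.4
```

```bash
echo '[447.9,229.9,81.7,-21.3]'>cmd.json; python3 plan.py 452,170,138,-14,0,1 463,-3.5,138,1.5,0,2
```

```text
[[[0,0,-0.0082,-0.0272,0.0128,-0.0282,0.0],[0,0,-0.0164,-0.0544,0.0256,-0.0564,0.0],[0,0,-0.0246,-0.0816,0.0384,-0.0846,0.0],[0,0,-0.0328,-0.1088,0.0512,-0.1128,0.0],[0,0,-0.041,-0.136,0.064,-0.141,0.0]]]
-> [452.0, 169.9, 138.1, -13.9]
[[[0,0,-0.0086,-0.0414,0.0132,0.0,0.0],[0,0,-0.0172,-0.0828,0.0264,0.0,0.0],[0,0,-0.0258,-0.1242,0.0396,0.0,0.0],[0,0,-0.0344,-0.1656,0.0528,0.0,0.0],[0,0,-0.043,-0.207,0.066,0.0,0.0]]]
[[[0,0,-0.0086,-0.0428,0.0074,0.0,0.0],[0,0,-0.0172,-0.0856,0.0148,0.0,0.0],[0,0,-0.0258,-0.1284,0.0222,0.0,0.0],[0,0,-0.0344,-0.1712,0.0296,0.0,0.0],[0,0,-0.043,-0.214,0.037,0.0,0.0]]]
-> [463.2, -3.5, 138.1, 1.6]
```

drive_tool([
  [[0,0,-0.005,-0.015,0.007,-0.04,0],[0,0,-0.013,-0.04,0.019,-0.08,0],[0,0,-0.022,-0.07,0.033,-0.11,0],[0,0,-0.032,-0.103,0.048,-0.13,0],[0,0,-0.041,-0.136,0.064,-0.141,0]],
])

```text
clock: 24.4
position: [452.2, 169.5, 139.5]
tcp_rot: [2.471, 1.94, 0.001]
wrist_force: [-0.3, 0.0, -1.2]
grip_width: 0.612
finger_force: 63.4
```

drive_tool([
  [[0,0,-0.009,-0.041,0.013,0,0],[0,0,-0.017,-0.083,0.026,0,0],[0,0,-0.026,-0.124,0.04,0,0],[0,0,-0.034,-0.166,0.053,0,0],[0,0,-0.043,-0.207,0.066,0,0]],
])

```text
clock: 24.9
position: [457.6, 82.5, 138.4]
tcp_rot: [-2.335, -2.102, 0.001]
wrist_force: [0.4, 0.1, -1.5]
grip_width: 0.61
finger_force: 63.4
```

drive_tool([
  [[0,0,-0.012,-0.06,0.01,0,0],[0,0,-0.023,-0.112,0.02,0,0],[0,0,-0.031,-0.155,0.028,0,0],[0,0,-0.038,-0.188,0.034,0,0],[0,0,-0.043,-0.214,0.038,0,0]],
])

```text
clock: 25.4
position: [463.7, -4.4, 138.4]
tcp_rot: [-2.189, -2.253, 0.001]
wrist_force: [-0.6, 0.1, -0.2]
grip_width: 0.618
finger_force: 63.4
```

drive_tool([
  [[0,0,0,0,0,0,0],[0,0,0,0,0,0,0],[0,0,0,0,0,0,0],[0,0,0,0,0,0,0],[0,0,0,0,0,0,0]],
])

```text
clock: 25.9
position: [463.9, -3.0, 138.1]
tcp_rot: [-2.188, -2.254, 0.0]
wrist_force: [-0.5, 0.8, -0.2]
grip_width: 0.613
finger_force: 63.4
```

```bash
python3 look.py wrist:w9; python3 -c "
from h import *
for f in ('w9',):
  P=cloud(dict(np.load(f'/tmp/{f}.npz'))); print(f)
  for n,c0,r,z in [('clamp',(461,84),22,(36,46)),('term',(462,57),45,(45,65)),('held',(463,-2),55,(90,180)),('tower',(463,-2),55,(150,180)),('rail',(462,25),20,(12,22)),('breaker',(464,-60),60,(40,90))]: print(n,rects(P,c0,r,*z))"
```

```text
t 25.9 [463.9  -3.  138.1] psi 1.69 tilt 0.01 F [-0.5  0.8 -0.2] w 0.613 ff 63.4 q [-0.12 -0.18  1.97  0.    1.36 -0.15]
w9
clamp [459.7  82.8  34.7   8.6   1.7  41.7 509. ]
term [4.629e+02 5.800e+01 4.030e+01 2.950e+01 2.000e+00 5.620e+01 2.085e+03]
held [ 4.6440e+02 -2.8000e+00  8.6600e+01  4.3300e+01  1.5000e+00  1.4690e+02
  1.5132e+04]
tower [ 4.644e+02 -2.900e+00  8.000e+01  4.310e+01  1.500e+00  1.549e+02
  6.888e+03]
rail [461.   22.8  34.5  29.1   1.9  18.  387. ]
breaker [ 4.655e+02 -1.028e+02  8.040e+01  3.390e+01  5.000e-01  7.400e+01
  1.752e+03]
```

View pics/w9.png

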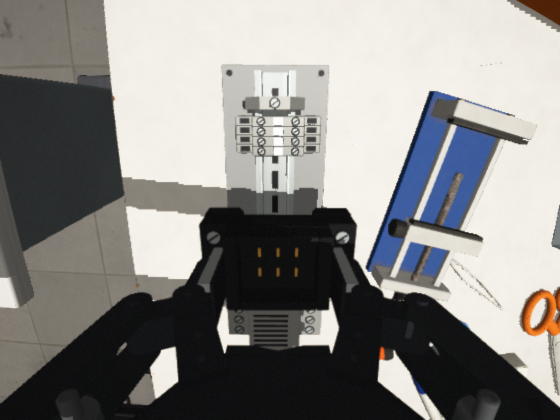

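drive_tool([
  [[0,0,0,0.002,0,0.05,0],[0,0,0,0.004,0,0.1,0],[0,0,0,0.007,0,0.145,0],[0,0,0,0.007,0,0.185,0],[0,0,0,0.007,0,0.21,0]],
])

```text
clock: 26.45
position: [463.1, -0.4, 52.7]
tcp_rot: [-2.188, -2.253, 0.002]
wrist_force: [-0.0, -1.2, -1.2]
grip_width: 0.614
finger_force: 63.4
```

drive_tool([
  [[0,0,0,0,0,0.011,0],[0,0,0,0,0,0.021,0],[0,0,0,0,0,0.031,0],[0,0,0,0,0,0.041,0],[0,0,0,0,0,0.05,0]],
])

```text
clock: 26.95
position: [464.3, -0.7, 35.2]
tcp_rot: [2.189, 2.253, -0.0]
wrist_force: [-24.2, 1.9, 53.2]
grip_width: 0.614
finger_force: 69.6
```

drive_tool([
  [[0,0,0,0,0,0,0],[0,0,0,0,0,0,0],[0,0,0,0,0,0,0],[0,0,0,0,0,0,0],[0,0,0,0,0,0,0]],
])

```text
clock: 27.45
position: [464.1, -0.7, 35.4]
tcp_rot: [2.189, 2.253, -0.0]
wrist_force: [-9.0, 1.4, 14.9]
grip_width: 0.614
finger_force: 65.2
```

drive_tool([
  [[0,0,0,0,0,-0.003,0.8],[0,0,0,0,0,-0.004,1],[0,0,0,0,0,-0.004,1],[0,0,0,0,0,-0.005,1],[0,0,0,0,0,-0.01,1]],
])

```text
clock: 27.95
position: [463.7, -0.6, 37.9]
tcp_rot: [-2.189, -2.253, 0.0]
wrist_force: [0.2, 0.5, -0.6]
grip_width: 0.998
finger_force: 0.0
```

drive_tool([
  [[0,0,0,0,0,-0.04,1],[0,0,0,0,0,-0.1,1],[0,0,0,0,0,-0.16,1],[0,0,0,0,0,-0.2,1],[0,0,0,0,0,-0.22,1]],
])

```text
clock: 28.45
position: [465.0, -0.8, 128.1]
tcp_rot: [2.187, 2.252, 0.003]
wrist_force: [-0.6, -0.1, 0.3]
grip_width: 1.0
finger_force: 0.0
```

drive_tool([
  [[0,0,0,0,0,0,1],[0,0,0,0,0,0,1],[0,0,0,0,0,0,1],[0,0,0,0,0,0,1],[0,0,0,0,0,0,1]],
])

```text
clock: 28.95
position: [463.4, -0.6, 125.4]
tcp_rot: [-2.188, -2.253, 0.001]
wrist_force: [0.3, 0.2, -0.8]
grip_width: 0.999
finger_force: 0.0
```

```bash
echo '[463.6,-0.6,126.1,1.6]'>cmd.json; python3 look.py wrist:w10; python3 -c "
from h import *
for f in ('w10',):
  P=cloud(dict(np.load(f'/tmp/{f}.npz'))); print(f)
  for n,c0,r,z in [('term',(462,57),28,(45,65)),('sock',(464,0),50,(25,60)),('tower',(464,0),36,(46,60)),('well',(464,0),25,(28,43)),('breaker',(464,-60),60,(40,90))]: print(n,rects(P,c0,r,*z))"
python3 plan.py 463,329.5,110,17.7,1,5
```

```text
t 28.95 [463.4  -0.6 125.4] psi 1.66 tilt 0.07 F [ 0.3  0.2 -0.8] w 0.999 ff 0.0 q [-0.11 -0.17  1.98 -0.    1.33 -0.14]
w10
term [4.629e+02 5.800e+01 4.020e+01 3.010e+01 1.600e+00 5.620e+01 2.366e+03]
sock [ 4.644e+02  2.600e+00  9.480e+01  8.620e+01 -8.870e+01  3.870e+01
  6.910e+03]
tower [ 4.645e+02 -5.000e-01  5.410e+01  4.250e+01  1.300e+00  5.190e+01
  1.726e+03]
well [4.644e+02 1.500e+00 4.020e+01 3.810e+01 1.600e+00 3.810e+01 1.812e+03]
breaker [ 464.7  -59.2  111.3   92.3   89.4   55.6 9149. ]
[[[0,0,-0.0036,0.033,0.0008,0.0016,1.0],[0,0,-0.0072,0.066,0.0016,0.0032,1.0],[0,0,-0.0108,0.099,0.0024,0.0048,1.0],[0,0,-0.0144,0.132,0.0032,0.0064,1.0],[0,0,-0.018,0.165,0.004,0.008,1.0]]]
[[[0,0,-0.0036,0.0328,0.0028,0.0016,1.0],[0,0,-0.0072,0.0656,0.0056,0.0032,1.0],[0,0,-0.0108,0.0984,0.0084,0.0048,1.0],[0,0,-0.0144,0.1312,0.0112,0.0064,1.0],[0,0,-0.018,0.164,0.014,0.008,1.0]]]
[[[0,0,-0.0036,0.0328,0.0046,0.0016,1.0],[0,0,-0.0072,0.0656,0.0092,0.0032,1.0],[0,0,-0.0108,0.0984,0.0138,0.0048,1.0],[0,0,-0.0144,0.1312,0.0184,0.0064,1.0],[0,0,-0.018,0.164,0.023,0.008,1.0]]]
[[[0,0,-0.0036,0.0324,0.0064,0.0016,1.0],[0,0,-0.0072,0.0648,0.0128,0.0032,1.0],[0,0,-0.0108,0.0972,0.0192,0.0048,1.0],[0,0,-0.0144,0.1296,0.0256,0.0064,1.0],[0,0,-0.018,0.162,0.032,0.008,1.0]]]
[[[0,0,-0.0034,0.032,0.0082,0.0016,1.0],[0,0,-0.0068,0.064,0.0164,0.0032,1.0],[0,0,-0.0102,0.096,0.0246,0.0048,1.0],[0,0,-0.0136,0.128,0.0328,0.0064,1.0],[0,0,-0.017,0.16,0.041,0.008,1.0]]]
-> [462.9, 329.6, 110.1, 17.6]
```

drive_tool([
  [[0,0,-0.004,0.033,0.001,0.002,1],[0,0,-0.007,0.066,0.002,0.003,1],[0,0,-0.011,0.099,0.002,0.005,1],[0,0,-0.014,0.132,0.003,0.006,1],[0,0,-0.018,0.165,0.004,0.008,1]],
])

```text
clock: 29.5
position: [463.5, 66.9, 122.9]
tcp_rot: [2.123, 2.316, 0.0]
wrist_force: [0.1, -0.5, -0.2]
grip_width: 1.001
finger_force: 0.0
```

drive_tool([
  [[0,0,-0.004,0.033,0.003,0.002,1],[0,0,-0.007,0.066,0.006,0.003,1],[0,0,-0.011,0.098,0.008,0.005,1],[0,0,-0.014,0.131,0.011,0.006,1],[0,0,-0.018,0.164,0.014,0.008,1]],
])

```text
clock: 30.0
position: [463.6, 132.3, 119.7]
tcp_rot: [2.057, 2.374, 0.0]
wrist_force: [1.6, -0.1, -0.5]
grip_width: 1.0
finger_force: 0.0
```

drive_tool([
  [[0,0,-0.004,0.033,0.005,0.002,1],[0,0,-0.007,0.066,0.009,0.003,1],[0,0,-0.011,0.098,0.014,0.005,1],[0,0,-0.014,0.131,0.018,0.006,1],[0,0,-0.018,0.164,0.023,0.008,1]],
])

```text
clock: 30.5
position: [463.4, 198.5, 116.5]
tcp_rot: [1.989, 2.432, 0.0]
wrist_force: [-0.0, 0.4, -1.0]
grip_width: 1.005
finger_force: 0.0
```

drive_tool([
  [[0,0,-0.004,0.032,0.006,0.002,1],[0,0,-0.007,0.065,0.013,0.003,1],[0,0,-0.011,0.097,0.019,0.005,1],[0,0,-0.014,0.13,0.026,0.006,1],[0,0,-0.018,0.162,0.032,0.008,1]],
])

```text
clock: 31.0
position: [463.2, 264.6, 113.3]
tcp_rot: [1.92, 2.487, 0.0]
wrist_force: [0.2, -0.5, -0.1]
grip_width: 1.0
finger_force: 0.0
```

drive_tool([
  [[0,0,-0.005,0.045,0.011,0.002,1],[0,0,-0.009,0.083,0.021,0.004,1],[0,0,-0.012,0.115,0.029,0.006,1],[0,0,-0.015,0.14,0.036,0.007,1],[0,0,-0.017,0.16,0.041,0.008,1]],
])

```text
clock: 31.5
position: [462.8, 330.4, 110.0]
tcp_rot: [-1.852, -2.537, 0.0]
wrist_force: [-0.3, 0.1, 0.5]
grip_width: 0.999
finger_force: 0.0
```

drive_tool([
  [[0,0,0,0,0,0.02,1],[0,0,0,0,0,0.04,1],[0,0,0,0,0,0.05,1],[0,0,0,0,0,0.05,1],[0,0,0,0,0,0.05,1]],
])

```text
clock: 32.0
position: [462.8, 329.1, 89.9]
tcp_rot: [-1.854, -2.536, 0.001]
wrist_force: [-0.1, -0.4, 0.8]
grip_width: 0.999
finger_force: 0.0
```

```bash
echo '[462.9,329.6,90.1,17.6]'>cmd.json; python3 look.py wrist:w11; python3 -c "
from h import *
for f in ('w11',):
  P=cloud(dict(np.load(f'/tmp/{f}.npz'))); print(f)
  for n,c0,r,z in [('relay',(463,330),40,(8,90)),('rtop',(463,330),40,(42,60))]: print(n,rects(P,c0,r,*z))"
python3 plan.py 463,330,19.5,17.6,1,1
```

```text
t 32.0 [462.8 329.1  89.9] psi 17.65 tilt 0.03 F [-0.1 -0.4  0.8] w 0.999 ff 0.0 q [ 0.53  0.16  1.72 -0.    1.26  0.22]
w11
relay [ 462.6  331.6   36.2   28.1   18.3   46.7 2595. ]
rtop [ 462.6  331.6   36.1   28.1   18.3   47.  1997. ]
[[[0,0,-0.0,0.0002,0.0002,0.0352,1.0],[0,0,-0.0,0.0004,0.0004,0.0704,1.0],[0,0,-0.0,0.0006,0.0006,0.1056,1.0],[0,0,-0.0,0.0008,0.0008,0.1408,1.0],[0,0,-0.0,0.001,0.001,0.176,1.0]]]
-> [463.2, 330.1, 19.7, 17.6]
```

drive_tool([
  [[0,0,-0.003,0.001,0,0.045,1],[0,0,-0.003,0.001,0,0.09,1],[0,0,-0.003,0.001,0,0.13,1],[0,0,-0.003,0.001,0,0.16,1],[0,0,-0.003,0.001,0,0.176,1]],
])

```text
clock: 32.55
position: [462.2, 329.5, 18.3]
tcp_rot: [-1.842, -2.544, 0.002]
wrist_force: [-0.5, -0.3, -0.0]
grip_width: 1.0
finger_force: 0.0
```

drive_tool([
  [[0,0,0,0,0,0,0.5],[0,0,0,0,0,0,0.3],[0,0,0,0,0,0,0],[0,0,0,0,0,0,0],[0,0,0,0,0,0,0]],
])

```text
clock: 33.05
position: [463.6, 330.5, 20.9]
tcp_rot: [1.841, 2.544, 0.003]
wrist_force: [-1.0, -0.3, 4.7]
grip_width: 0.412
finger_force: 60.5
```

drive_tool([
  [[0,0,0,0,0,0,0],[0,0,0,0,0,0,0],[0,0,0,0,0,-0.03,0],[0,0,0,0,0,-0.08,0],[0,0,0,0,0,-0.13,0]],
])

```text
clock: 33.55
position: [462.2, 329.6, 72.3]
tcp_rot: [-1.841, -2.545, 0.002]
wrist_force: [0.1, 0.6, 0.2]
grip_width: 0.41
finger_force: 59.9
```

```bash
echo '[463.0,330.0,71.7,18.1]'>cmd.json; python3 plan.py 463,300,128,17,0,1 464,-1,128,1.5,0,3
```

```text
[[[0,0,0.0012,-0.0142,-0.0046,-0.0282,0.0],[0,0,0.0024,-0.0284,-0.0092,-0.0564,0.0],[0,0,0.0036,-0.0426,-0.0138,-0.0846,0.0],[0,0,0.0048,-0.0568,-0.0184,-0.1128,0.0],[0,0,0.006,-0.071,-0.023,-0.141,0.0]]]
-> [463.1, 300.1, 128.1, 17.0]
[[[0,0,0.0058,-0.048,-0.0146,0.0,0.0],[0,0,0.0116,-0.096,-0.0292,0.0,0.0],[0,0,0.0174,-0.144,-0.0438,0.0,0.0],[0,0,0.0232,-0.192,-0.0584,0.0,0.0],[0,0,0.029,-0.24,-0.073,0.0,0.0]]]
[[[0,0,0.0056,-0.0492,-0.01,0.0,0.0],[0,0,0.0112,-0.0984,-0.02,0.0,0.0],[0,0,0.0168,-0.1476,-0.03,0.0,0.0],[0,0,0.0224,-0.1968,-0.04,0.0,0.0],[0,0,0.028,-0.246,-0.05,0.0,0.0]]]
[[[0,0,0.0058,-0.0498,-0.0058,0.0,0.0],[0,0,0.0116,-0.0996,-0.0116,0.0,0.0],[0,0,0.0174,-0.1494,-0.0174,0.0,0.0],[0,0,0.0232,-0.1992,-0.0232,0.0,0.0],[0,0,0.029,-0.249,-0.029,0.0,0.0]]]
-> [464.0, -0.9, 128.1, 1.5]
```

drive_tool([
  [[0,0,0.001,-0.01,-0.003,-0.045,0],[0,0,0.002,-0.022,-0.007,-0.085,0],[0,0,0.004,-0.038,-0.012,-0.115,0],[0,0,0.005,-0.055,-0.018,-0.133,0],[0,0,0.006,-0.071,-0.023,-0.141,0]],
])

```text
clock: 34.05
position: [463.1, 299.4, 128.8]
tcp_rot: [1.866, 2.527, 0.001]
wrist_force: [0.6, 0.5, -0.2]
grip_width: 0.41
finger_force: 59.9
```

drive_tool([
  [[0,0,0.006,-0.044,-0.013,0,0],[0,0,0.012,-0.091,-0.028,0,0],[0,0,0.017,-0.14,-0.043,0,0],[0,0,0.023,-0.19,-0.058,0,0],[0,0,0.029,-0.24,-0.073,0,0]],
])

```text
clock: 34.55
position: [462.5, 198.3, 127.1]
tcp_rot: [-1.979, -2.438, 0.002]
wrist_force: [0.4, 0.5, -1.1]
grip_width: 0.41
finger_force: 59.9
```

drive_tool([
  [[0,0,0.006,-0.049,-0.01,0,0],[0,0,0.011,-0.098,-0.02,0,0],[0,0,0.017,-0.148,-0.03,0,0],[0,0,0.022,-0.197,-0.04,0,0],[0,0,0.028,-0.246,-0.05,0,0]],
])

```text
clock: 35.05
position: [463.2, 98.0, 127.2]
tcp_rot: [-2.085, -2.349, 0.002]
wrist_force: [0.2, -0.2, -2.1]
grip_width: 0.413
finger_force: 59.9
```

drive_tool([
  [[0,0,0.008,-0.068,-0.008,0,0],[0,0,0.015,-0.13,-0.015,0,0],[0,0,0.021,-0.182,-0.021,0,0],[0,0,0.026,-0.222,-0.026,0,0],[0,0,0.029,-0.249,-0.029,0,0]],
])

```text
clock: 35.55
position: [463.6, -2.3, 127.3]
tcp_rot: [-2.19, -2.251, 0.002]
wrist_force: [-0.2, 1.1, -0.7]
grip_width: 0.405
finger_force: 59.8
```

drive_tool([
  [[0,0,0,0,0,0.005,0],[0,0,0,0,0,0.015,0],[0,0,0,0,0,0.02,0],[0,0,0,0,0,0.02,0],[0,0,0,0,0,0.02,0]],
])

```text
clock: 36.05
position: [464.3, -0.4, 119.9]
tcp_rot: [-2.188, -2.254, 0.0]
wrist_force: [-0.3, 0.8, -0.5]
grip_width: 0.409
finger_force: 59.8
```

```bash
python3 look.py wrist:w12; python3 -c "
from h import *
for f in ('w12',):
  P=cloud(dict(np.load(f'/tmp/{f}.npz'))); print(f)
  for n,c0,r,z in [('term',(462,57),28,(48,62)),('held',(464,0),22,(80,180)),('htop',(464,0),24,(140,160)),('htop',(464,0),30,(143,152)),('tower',(464,0),40,(46,60)),]: print(n,rects(P,c0,r,*z))"
```

```text
t 36.05 [ 4.643e+02 -4.000e-01  1.199e+02] psi 1.72 tilt 0.02 F [-0.3  0.8 -0.5] w 0.409 ff 59.8 q [-0.11 -0.16  1.98  0.    1.32 -0.14]
w12
term [4.629e+02 5.810e+01 4.030e+01 2.940e+01 1.600e+00 5.620e+01 2.425e+03]
held [4.642e+02 1.000e+00 4.060e+01 2.930e+01 4.000e-01 1.459e+02 6.949e+03]
htop [4.640e+02 8.000e-01 4.350e+01 2.920e+01 9.000e-01 1.462e+02 5.357e+03]
htop [ 4.638e+02  9.000e-01  5.800e+01  2.910e+01 -0.000e+00  1.461e+02
  4.603e+03]
tower [4.643e+02 9.000e-01 5.440e+01 3.960e+01 2.000e+00 5.190e+01 1.187e+03]
```

View pics/w12.png

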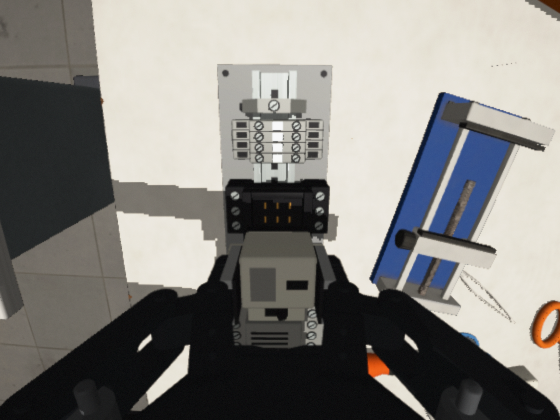

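drive_tool([
  [[0,0,0,-0.002,0.001,0.025,0],[0,0,0,-0.004,0.001,0.055,0],[0,0,0,-0.004,0.001,0.08,0],[0,0,0,-0.004,0.001,0.098,0],[0,0,0,-0.004,0.001,0.105,0]],
])

```text
clock: 36.6
position: [463.9, -2.4, 76.5]
tcp_rot: [-2.188, -2.252, 0.002]
wrist_force: [-0.7, -0.4, -1.3]
grip_width: 0.409
finger_force: 59.8
```

drive_tool([
  [[0,0,0,0,0,0.003,0],[0,0,0,0,0,0.01,0],[0,0,0,0,0,0.017,0],[0,0,0,0,0,0.024,0],[0,0,0,0,0,0.03,0]],
])

```text
clock: 37.1
position: [465.0, -2.6, 66.0]
tcp_rot: [2.189, 2.253, 0.0]
wrist_force: [-0.4, 1.0, -0.5]
grip_width: 0.41
finger_force: 59.8
```

drive_tool([
  [[0,0,0,0,0,0.006,0],[0,0,0,0,0,0.012,0],[0,0,0,0,0,0.017,0],[0,0,0,0,0,0.021,0],[0,0,0,0,0,0.024,0]],
])

```text
clock: 37.6
position: [465.7, -2.6, 57.8]
tcp_rot: [2.188, 2.253, 0.001]
wrist_force: [-5.7, 0.5, 19.6]
grip_width: 0.412
finger_force: 62.3
```

drive_tool([
  [[0,0,0,0,0,0,0],[0,0,0,0,0,0,0],[0,0,0,0,0,0,0],[0,0,0,0,0,0,0],[0,0,0,0,0,0,0]],
])

```text
clock: 38.1
position: [465.8, -2.7, 57.8]
tcp_rot: [2.188, 2.252, 0.002]
wrist_force: [-2.3, 0.3, 8.4]
grip_width: 0.408
finger_force: 60.9
```

Seated at 57.8, as expected (20.9 + 37). I'll release it, retreat, and check.

drive_tool([
  [[0,0,0,0,0.002,-0.002,0.6],[0,0,0,0,0.002,-0.002,0.8],[0,0,0,0,0.002,-0.002,1],[0,0,0,0,0.002,-0.003,1],[0,0,0,0,0.002,-0.006,1]],
])

```text
clock: 38.6
position: [465.4, -2.5, 58.7]
tcp_rot: [-2.189, -2.253, 0.001]
wrist_force: [-0.3, 0.9, 0.5]
grip_width: 0.999
finger_force: 0.0
```

drive_tool([
  [[0,0,0,0,0,-0.04,1],[0,0,0,0,0,-0.1,1],[0,0,0,0,0,-0.17,1],[0,0,0,0,0,-0.24,1],[0,0,0,0,0,-0.29,1]],
])

```text
clock: 39.1
position: [466.3, -2.6, 177.0]
tcp_rot: [2.188, 2.252, 0.002]
wrist_force: [1.3, -0.6, -0.9]
grip_width: 1.002
finger_force: 0.0
```

drive_tool([
  [[0,0,0,-0.03,0,-0.02,1],[0,0,0,-0.09,0,-0.03,1],[0,0,0,-0.15,0,-0.03,1],[0,0,0,-0.19,0,-0.03,1],[0,0,0,-0.2,0,-0.03,1]],
])

```text
clock: 39.6
position: [467.4, -84.5, 186.0]
tcp_rot: [-2.191, -2.251, 0.002]
wrist_force: [-0.2, 0.4, -0.5]
grip_width: 1.0
finger_force: 0.0
```

drive_tool([
  [[0,0,0,0,0,0,1],[0,0,0,0,0,0,1],[0,0,0,0,0,0,1],[0,0,0,0,0,0,1],[0,0,0,0,0,0,1]],
])

```text
clock: 40.1
position: [468.1, -82.0, 186.9]
tcp_rot: [2.188, 2.254, 0.0]
wrist_force: [-0.5, -0.6, 0.5]
grip_width: 1.003
finger_force: 0.0
```

```bash
python3 look.py wrist:w13 scene:s13; python3 -c "
from h import *
for f in ('w13',):
  P=cloud(dict(np.load(f'/tmp/{f}.npz'))); print(f)
  for n,c0,r,z in [('clamp',(460,84),22,(36,46)),('term',(462,57),28,(48,62)),('relay',(464,0),28,(70,100)),('tower',(464,0),36,(46,56)),('breaker',(464,-60),60,(40,90))]: print(n,rects(P,c0,r,*z))
  q=P.reshape(-1,3);q=q[(abs(q[:,0]-464)<12)&(abs(q[:,1])<125)]
  print([(y,int(round(np.median(q[m,2])))) for y in range(-120,100,3) if (m:=abs(q[:,1]-y)<1.5).any()])"
```

```text
t 40.1 [468.1 -82.  186.9] psi 1.71 tilt 0.0 F [-0.5 -0.6  0.5] w 1.003 ff 0.0 q [-0.28 -0.19  1.88  0.    1.45 -0.31]
w13
clamp [459.9  83.   34.3  10.8   1.   41.6 507. ]
term [4.635e+02 5.800e+01 4.020e+01 3.100e+01 9.000e-01 5.610e+01 1.861e+03]
relay [ 466.5   -1.6   36.2   27.7    1.7   83.9 1572. ]
tower [ 4.645e+02 -6.000e-01  5.440e+01  4.180e+01  1.500e+00  5.180e+01
  1.193e+03]
breaker [ 465.4  -59.9  119.6   91.5   88.7   73.4 7979. ]
[(-120, 74), (-117, 74), (-114, 74), (-111, 74), (-108, 74), (-105, 74), (-102, 74), (-99, 74), (-96, 74), (-93, 74), (-90, 74), (-87, 74), (-84, 74), (-81, 71), (-78, 74), (-75, 74), (-72, 270), (-69, 275), (-66, 75), (-63, 286), (-60, 287), (-57, 75), (-54, 75), (-51, 75), (-48, 74), (-45, 59), (-42, 6), (-39, 5), (-36, 5), (-33, 5), (-30, 5), (-27, 5), (-24, 5), (-21, 52), (-18, 52), (-15, 83), (-12, 84), (-9, 84), (-6, 84), (-3, 331), (0, 84), (3, 84), (6, 84), (9, 84), (12, 83), (15, 51), (18, 52), (21, 52), (24, 5), (27, 5), (30, 5), (33, 5), (36, 4), (39, 5), (42, 32), (45, 56), (48, 56), (51, 56), (54, 56), (57, 56), (60, 56), (63, 56), (66, 56), (69, 56), (72, 56), (75, 54), (78, 42), (81, 42), (84, 42), (87, 42), (90, 41), (96, 18), (99, 18)]
```

View pics/w13.png

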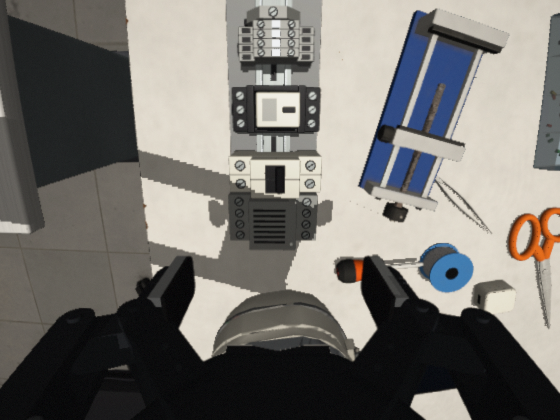

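```bash
python3 -c "
from rig import bot
print(bot.job_done())"
```

```text
the job is handed in; nothing more can be done
None
```

The rail is fitted out and the job handed in after about 40 s: the breaker is 3–5 mm from the power supply, the terminal group about 5 mm from the end clamp, and the socket between them with about 20 mm of air each side. All three are seated on the rail and the relay is fully down in the well. The screwdriver and multimeter were not touched.

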